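# Close the row of leaf clips along a curved stencil strip

## Task

Five small blue leaf clips stand open along the curved white strip on the dyer's pattern board. With your fingertips, trace lightly along the strip from the end with the red spot, so that the leaves fold down flat one after another, without pressing hard on the board or shifting or lifting it. Leave the stamp, jar and brush where they are, and finish with all five leaves lying flat and the hand clear.

Things in the scene. Friction and masses are not known exactly. Their poses are not given: they have to be found in the camera images.
- board: Loose wooden pattern board, 270 x 190 x 18 mm, 1.2 kg, lying flat on the table. Origin at the centre of its underside, z up. On it is fixed a white strip, 34 mm wide and 3 mm thick (its top is 21 mm above the table), bent in an arc of 100 mm radius about the board-frame point x = 0, y = -60 mm, bulging towards board +y. The strip runs from the red spot, at the board's -x side, to the +x side.
- start (a point): Centre of the flat red spot, 24 mm across, on the top of the white strip at the end where the row begins; 36 mm along the arc before the hinge of leaf 1 (21 mm above the table).
- leaf1_hinge (a point): Middle of the hinge of leaf 1 of 5 (counted from the red spot), 2.5 mm above the strip's top, fixed on the strip's centre line. The steel hinge pin is 5 mm thick and 28 mm long, across the strip. Neighbouring hinges are 42 mm apart along the arc.
- leaf2_hinge (a point): The same point for leaf 2.
- leaf3_hinge (a point): The same point for leaf 3.
- leaf4_hinge (a point): The same point for leaf 4.
- leaf5_hinge (a point): The same point for leaf 5.
- leaf1 (a joint): Angle of blue leaf 1 (22 mm wide, 3 mm thick, reaching 28 mm from its hinge), rad: 0 = lying flat along the strip, pointing away from the red spot, its top then 4 mm above the strip's top; about 1.57 = standing upright. It starts at 1.05 to 1.5. It turns with light friction (about 0.5 N at its tip), has no spring and stays where it is left. Fingertips that pass 6 to 8 mm above the strip's top from the red spot's side lay it flat.
- leaf2 (a joint): Angle of blue leaf 2, as for leaf 1.
- leaf3 (a joint): Angle of blue leaf 3, as for leaf 1.
- leaf4 (a joint): Angle of blue leaf 4, as for leaf 1.
- leaf5 (a joint): Angle of blue leaf 5, as for leaf 1.
- stamp: Bystander: loose wooden printing stamp, round foot 52 mm across with a knob, 44 mm high, on the board inside the arc. Origin at the centre of its underside.
- jar: Bystander: loose closed jar with a blue label and a white lid, 48 mm across, 58 mm high, on the table beside the board. Origin at the centre of its underside.
- brush: Bystander: loose brush, 170 mm long, lying on the table behind the bulge of the arc. Origin at its underside.

How it is judged (in metres and radians):
On the way, in this order (a step that is already met when the one before it is completed fails the run):
1. leaf 1 is folded flat (within 0.3 rad), while the later leaves still stand (value of joint leaf1 below 0.3 rad and value of joint each of leaf2, leaf3, leaf4, leaf5 above 0.7 rad), for 0.05 s.
2. leaf 2 is folded flat (within 0.3 rad), while the later leaves still stand (value of joint leaf2 below 0.3 rad and value of joint each of leaf3, leaf4, leaf5 above 0.7 rad), for 0.05 s.
3. leaf 3 is folded flat (within 0.3 rad), while the later leaves still stand (value of joint leaf3 below 0.3 rad and value of joint each of leaf4, leaf5 above 0.7 rad), for 0.05 s.
4. leaf 4 is folded flat (within 0.3 rad), while the later leaves still stand (value of joint leaf4 below 0.3 rad and value of joint leaf5 above 0.7 rad), for 0.05 s.
5. leaf 5 is folded flat (within 0.3 rad) (value of joint leaf5 below 0.3 rad), for 0.05 s.
At the end, for the whole second after the job is handed in: All five leaves lie flat (within 0.3 rad); the board lies level and at rest within 20 mm of where it was; stamp, jar and brush are within 20 mm of where they were (value of joint each of leaf1, leaf2, leaf3, leaf4, leaf5 below 0.3 rad and not (distance of board from where it was at the start of the episode above 0.02 m) and angle between board's own z axis and vertical below 0.05 rad and linear speed of board below 0.01 m/s and not (distance of stamp from where it was at the start of the episode above 0.02 m) and not (distance of jar from where it was at the start of the episode above 0.02 m) and not (distance of brush from where it was at the start of the episode above 0.02 m)); the robot touches nothing.
It fails at once if the board is shifted or lifted by more than 20 mm (distance of board from where it was at the start of the episode above 0.02 m).
It fails at once if the fingers press on the board or its leaves with more than 20 N (contact force between the fingers and board above 20 N).
It fails at once if the stamp is moved by more than 20 mm (distance of stamp from where it was at the start of the episode above 0.02 m).
It fails at once if the jar is moved by more than 20 mm (distance of jar from where it was at the start of the episode above 0.02 m).
It fails at once if the brush is moved by more than 20 mm (distance of brush from where it was at the start of the episode above 0.02 m).
It also fails if it takes over 35 s, if anything falls off the work surface, if the arm or the gripper's body presses on something with over 40 N, if the wrist force passes 120 N, or if a joint passes its speed limit or range.

## Robot

A 7-joint arm with a two-finger parallel gripper is mounted at the origin on the work surface. World frame = base frame: x ahead of the robot, y to its left, z up, the work surface at z = 0. Lengths are in m, angles in degrees, forces in N, time in s.
With the tool pointing down it reaches from about 0.425 to 0.925 m from the base axis. Payload 6.8 kg.
Tool frame: the origin (TCP) lies at the very end of the fingers, on their centre line; the grasp point (between the pads) lies 19 mm behind it (robot.grip_point_offset is the distance from the TCP to the grasp point, in m); z points along the fingers, y is the line along which they close (so a half turn about z gives the same grasp; the last joint's range is limited). The gripper opens to 85 mm and grips with 20 to 120 N. Pads are 22 mm wide; open, the fingers measure 114 mm over their backs; the gripper's body (76 mm by 85 mm) begins 54 mm behind the grasp point. The pads swing forward as they close: fully open they stand 13 mm farther back than shut.
Start: joints at [-80.163, 27.33, 1.283, 89.118, -0.659, 63.558, -4.761], TCP at [0.186, 0.649, 0.231] pointing down, gripper open.
Joint ranges: [-169.35, 169.35], [-19.33, 120.38], [-80.79, 83.38], [13.8, 139.57], [-78.32, 258.32], [9.67, 109.79], [-169.56, 169.56]. Speed limits (degrees/s): [136.94, 136.94, 180, 180, 180, 180, 180].

## Interface

Orientations are given as a 3x3 rotation matrix whose columns are the frame's x, y, z axes.
In Python, from plant import robot gives the robot as it stands.
- The arm moves only by the tool servo_tool, never from a script. Its argument "motion" is a list of rows, each a list of 5 numbers: the shift along the tool's x, y, z in mm, then the turn about the tool's z in rad, then the opening in per cent of the stroke, from 0 (shut) to 100 (fully open). In form: [[dx, dy, dz, yaw, jaw], ...]. A call has 1 to 10 rows; each row is the pose to reach, as a shift and turn from the pose commanded when the call began, along the tool's axes at that moment; what a row does not reach only later rows make up. A row lasts 1/10 s, in which the tool goes at most 50 mm and 8.59 degrees, less where a joint would pass 70% of its speed; a pose out of reach is approached as far as the arm can. A call with a gripper value outside its range is refused whole. The fingers move at their own pace and stop on an object; "squeeze" is the grip in N (left out, the last holds). Time passes only in rows, so rows that repeat a pose let the fingers close. It gives the time, the measured TCP pose, the force, the opening and the grip force at its end, in the units of the state.
- robot.observe(): the state, without advancing time (a new reading comes with each control period).
- robot.snapshot(name): name is "scene" or "top" or "wrist"; returns a dict with "frame" (480x640x3 uint8, red, green, blue), "K" (3x3 intrinsics, pixels), "distortion" ([k1, k2, p1, p2, k3] as OpenCV has them; the pictures are not rectified), "R" (3x3) and "t" (3): a world point X has camera coordinates R X + t. Camera axes: x right, y down, z forward; pixel columns grow to the right and rows downward; lengths in m; the calibration is good to about 2 mm. A picture is of the moment at which its call begins. There is no depth.
- robot.finish_job(): hands the job in; it is judged then, once.
Trained networks look in a picture, given as the dict that the camera call returned (one of the last four; its "shot" number tells which), for a name from the list of things; names that differ only in an ending like _2 or _b are one class to them, and where a whole thing is asked for, a point or a joint stands for the part that bears it (a point fixed in the world has none). Each returns a list of dicts, best first, with "p" (0 to 1); they miss things now and then, are a little off and sometimes report something else, mostly with a low value. They report only what shows in the picture. A call takes as long as a camera call.
- robot.trace(picture, label): "region" (480x640 bool, what is visible of it) and "pixel" ([column, row] in pixels, amid what is visible of it).
The state is a dict: "time_s": time; "joint_pos": joint angles; "joint_vel": joint speeds; "joint_torque": joint torques, N m; "position": TCP position; "eef_rot": TCP orientation; "wrist_force": force on the tool from outside, world axes, zero at the start; "torque": the same for the moment, N m; "opening": opening from 0.0 (shut) to 1.0 (fully open); "grasp_force": force on a finger pad.
Only numpy, scipy, OpenCV 4.12 (cv2) and the standard library are available. Lean on these libraries where they do the work, as an engineer would, in place of code of your own. Each camera call takes 0.05 s, during which the arm holds its last target. There are 200 camera calls.

## Working session

There is one attempt and no reset: what is moved stays moved. The work goes in short steps, Python scripts to look and compute and a tool call to move; the robot and the scene stay as the last step left them, time stands still between calls to the robot, and variables do not carry over. Pictures are saved under pics/ and viewed, at most 10 in all, crops included, and the job is handed in when it is done.

Besides the shell and the picture viewer there is one more tool, called after "Call:" as name(argument=value, ...) on one line, values as JSON. servo_tool: Moves the arm, as the interface text tells. Its arguments: {"type":"object","properties":{"motion":{"type":"array","items":{"type":"array","items":{"type":"number"}}},"squeeze":{"type":"number"}},"required":["motion"]}

```bash
mkdir -p pics
cat > h.py <<'E'
import numpy as np, cv2
from plant import robot
def ray(s,px):
    u=cv2.undistortPoints(np.array([[px]],float),np.array(s["K"]),np.array(s["distortion"]))[0,0]
    R=np.array(s["R"]);t=np.array(s["t"])
    return -R.T@t, R.T@np.array([u[0],u[1],1])
def atz(s,px,z):
    c,d=ray(s,px); return c+d*(z-c[2])/d[2]
def proj(s,X):
    return cv2.projectPoints(np.array(X,float).reshape(-1,1,3),cv2.Rodrigues(np.array(s["R"]))[0],np.array(s["t"],float),np.array(s["K"]),np.array(s["distortion"]))[0][:,0]
def save(s,n): cv2.imwrite(f"pics/{n}.png",s["frame"][:,:,::-1])
E
python3 - <<'E'
from h import *
o=robot.observe(); print(o["position"],o["eef_rot"],o["opening"],o["time_s"])
for n in ("top","scene"):
    s=robot.snapshot(n); save(s,n+"0"); print(n,"cam",ray(s,[320,240])[0].round(3))
    for l,z in (("board",.018),("start",.021),("leaf1_hinge",.0235),("leaf2_hinge",.0235),("leaf3_hinge",.0235),("leaf4_hinge",.0235),("leaf5_hinge",.0235),("leaf1",.03),("stamp",.02),("jar",.03),("brush",.005)):
        for r in robot.trace(s,l)[:3]:
            print(l,round(r["p"],2),np.round(r["pixel"]),atz(s,r["pixel"],z).round(3),r["region"].sum())
E
```

```text
[0.1862498  0.64816863 0.23032573] [[-9.61123645e-01  2.76118052e-01 -3.99544347e-04]
 [ 2.76118320e-01  9.61122007e-01 -1.77794200e-03]
 [-1.06911016e-04 -1.81914361e-03 -9.99998340e-01]] 0.9996122022359076 0.0
top cam [ 0.49  -0.003  0.883]
board 0.55 [374. 262.] [ 0.553 -0.082  0.018] 12490
board 0.33 [344. 233.] [ 0.609 -0.024  0.018] 71
start 0.65 [373. 257.] [ 0.561 -0.081  0.021] 12442
leaf1_hinge 0.61 [370. 262.] [ 0.552 -0.075  0.023] 12494
leaf2_hinge 0.97 [369. 259.] [ 0.558 -0.072  0.023] 12790
leaf3_hinge 0.61 [374. 262.] [ 0.551 -0.083  0.023] 12525
leaf4_hinge 0.8 [371. 262.] [ 0.551 -0.077  0.023] 12838
leaf5_hinge 0.69 [372. 261.] [ 0.553 -0.079  0.023] 12528
leaf1 0.63 [399. 263.] [ 0.549 -0.13   0.03 ] 57
leaf1 0.53 [341. 230.] [ 0.615 -0.018  0.03 ] 85
leaf1 0.53 [385. 244.] [ 0.586 -0.104  0.03 ] 87
stamp 0.31 [375. 262.] [ 0.552 -0.084  0.02 ] 12651
jar 0.71 [308. 192.] [0.689 0.047 0.03 ] 501
brush 0.62 [435. 217.] [ 0.645 -0.208  0.005] 1239
brush 0.57 [396. 262.] [ 0.554 -0.128  0.005] 64
scene cam [ 1.173 -0.351  0.623]
board 0.97 [273. 247.] [ 0.577 -0.084  0.018] 10790
start 0.59 [271. 248.] [ 0.58  -0.089  0.021] 10587
leaf1_hinge 0.95 [273. 246.] [ 0.582 -0.085  0.023] 10585
leaf2_hinge 0.75 [272. 247.] [ 0.582 -0.088  0.023] 10734
leaf2_hinge 0.5 [246. 243.] [ 0.548 -0.124  0.023] 169
leaf3_hinge 0.94 [276. 247.] [ 0.585 -0.082  0.023] 10760
leaf4_hinge 0.61 [274. 246.] [ 0.583 -0.083  0.023] 10641
leaf5_hinge 0.65 [274. 246.] [ 0.583 -0.084  0.023] 10525
leaf1 0.73 [234. 230.] [ 0.511 -0.129  0.03 ] 175
leaf1 0.62 [247. 244.] [ 0.56  -0.125  0.03 ] 149
leaf1 0.61 [313. 239.] [ 0.608 -0.018  0.03 ] 72
stamp 0.96 [273. 213.] [ 0.494 -0.04   0.02 ] 548
stamp 0.58 [272. 244.] [ 0.573 -0.083  0.02 ] 10649
jar 0.79 [368. 250.] [0.683 0.049 0.03 ] 981
brush 0.75 [229. 303.] [ 0.647 -0.202  0.005] 1895
```

Run:
```python
import cv2
a=cv2.imread("pics/top0.png"); 
cv2.imwrite("pics/c1.png",cv2.resize(a[160:340,270:490],None,fx=3.3,fy=3.3,interpolation=cv2.INTER_CUBIC))
a=cv2.imread("pics/scene0.png"); 
cv2.imwrite("pics/c2.png",cv2.resize(a[160:340,180:420],None,fx=3.3,fy=3.3,interpolation=cv2.INTER_CUBIC))
```

```text
(no output)
```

View pics/c1.png

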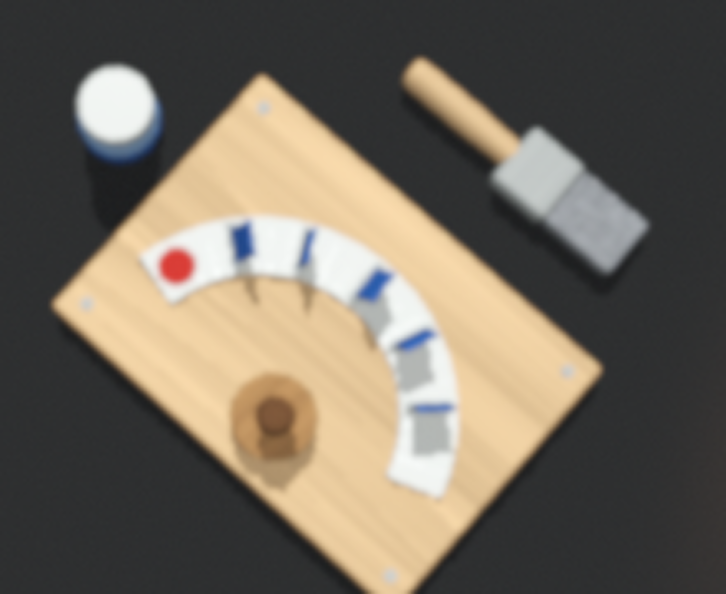

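View pics/c2.png

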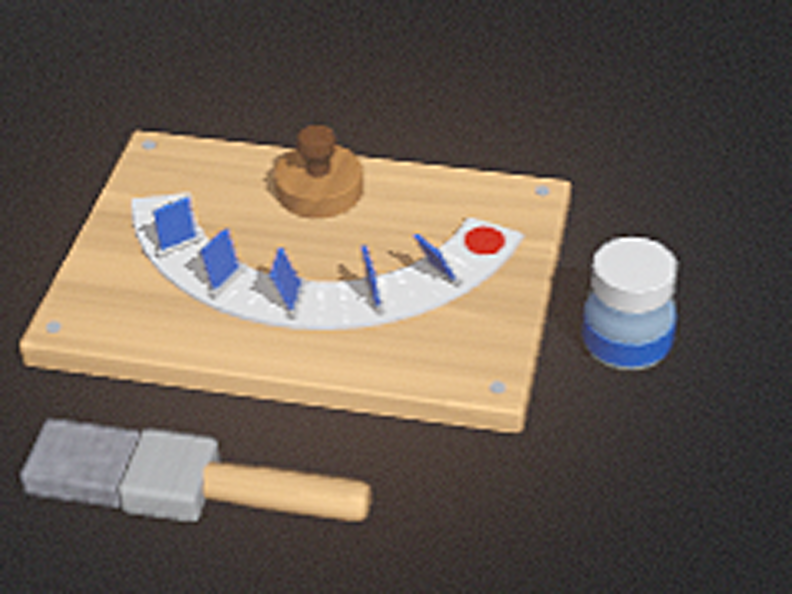

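```bash
cat > fit.py <<'E'
from h import *
from scipy.optimize import least_squares
def redpx(s):
    h=cv2.cvtColor(s["frame"],cv2.COLOR_RGB2HSV); m=((h[...,0]<8)|(h[...,0]>172))&(h[...,1]>150)&(h[...,2]>90)
    n,l,st,c=cv2.connectedComponentsWithStats(m.astype(np.uint8)); k=1+np.argmax(st[1:,4]); return c[k],st[k,4]
def leafpts(b,spot):
    # board pose b=(x,y,th), spot world -> centre and hinge points
    C=b[:2]+rot(b[2])@[0,-.06]; a0=np.arctan2(*(spot[:2]-C)[::-1]); 
    a=a0-(np.array([0]+[.036+.042*i for i in range(5)]))/.1
    return C,a,np.c_[C+.1*np.c_[np.cos(a),np.sin(a)]]
rot=lambda t:np.array([[np.cos(t),-np.sin(t)],[np.sin(t),np.cos(t)]])
E
python3 - <<'E'
from fit import *
S={}
for n in ("top","scene"):
    s=robot.snapshot(n); S[n]=s; p,a=redpx(s); print(n,"red",p.round(1),a,atz(s,p,.021).round(4))
s=S["top"]; g=s["frame"].max(2); m=(g>120).astype(np.uint8)
n,l,st,c=cv2.connectedComponentsWithStats(m); k=l[285,345] ; print(st[k])
cs,_=cv2.findContours((l==k).astype(np.uint8),0,cv2.CHAIN_APPROX_NONE); h=cv2.convexHull(max(cs,key=len))[:,0]
P=np.array([atz(s,q,.018)[:2] for q in h]); r=cv2.minAreaRect((P*1000).astype(np.float32)); print(r)
q=np.array([[270+x/3.3,160+y/3.3] for x,y in [(262,72),(52,305),(603,370)]]); print([atz(s,x,.018).round(3) for x in q])
q=np.array([[180+x/3.3,160+y/3.3] for x,y in [(137,130),(572,182),(522,410),(22,345)]]); print([atz(S["scene"],x,.018).round(3) for x in q])
E
```

```text
top red [577.7 139.8] 62 [ 0.7999 -0.4948  0.021 ]
scene red [ 62.3 471.8] 179 [ 0.8075 -0.4977  0.021 ]
[  286   182   166   163 13523]
((553.3204956054688, -71.42198181152344), (272.9634094238281, 192.60531616210938), 48.39073944091797)
[array([ 0.714, -0.035,  0.018]), array([0.571, 0.091, 0.018]), array([ 0.533, -0.237,  0.018])]
[array([ 0.399, -0.109,  0.018]), array([0.578, 0.09 , 0.018]), array([ 0.715, -0.033,  0.018]), array([ 0.54 , -0.233,  0.018])]
```

Run:
```python
from fit import *
b=np.array([.555,-.0714,np.radians(48.39-180)])
for n,box in (("top",(160,340,270,400)),("scene",(160,340,180,420))):
    s=robot.snapshot(n); f=s["frame"].copy(); y0,y1,x0,x1=box
    g=np.zeros_like(f); g[y0:y1,x0:x1]=f[y0:y1,x0:x1]; p,a=redpx(dict(frame=g)); w=atz(s,p,.021); print(n,p.round(1),a,w.round(4))
    C,an,P=leafpts(b,w); print("C",C.round(4),"r",np.linalg.norm(w[:2]-C).round(4),"board-angle",np.degrees(an-b[2])%360)
    print(P.round(4).tolist())
    for k in range(1,6):
        e=np.array([np.cos(an[k]),np.sin(an[k])]); Q=proj(s,[[*(P[k]+e*d),.0235] for d in(-.014,.014)]) 
        # scale for viewing
        f=cv2.line(f,*[tuple(int(v) for v in q.round()) for q in Q],(0,255,0),1)
    cv2.imwrite(f"pics/o_{n}.png",cv2.resize(f[y0:y1,x0:x1+20,::-1],None,fx=3,fy=3,interpolation=cv2.INTER_NEAREST))
import glob
a=cv2.imread("pics/o_top.png");b_=cv2.imread("pics/o_scene.png");h=max(a.shape[0],b_.shape[0])
c=np.hstack([a,b_]);c=cv2.resize(c,(800,int(c.shape[0]*800/c.shape[1])));cv2.imwrite("pics/o.png",c)
```

```text
top [323.  240.3] 56 [0.5949 0.0176 0.021 ]
C [ 0.5101 -0.0316] r 0.0979 board-angle [161.73817007 141.11168945 117.04746205  92.98323466  68.91900726
  44.85477987]
[[0.5966, 0.0186], [0.6088, -0.015], [0.6069, -0.0567], [0.5883, -0.094], [0.556, -0.1204], [0.5158, -0.1314]]
scene [326.4 232.4] 76 [0.5968 0.0172 0.021 ]
C [ 0.5101 -0.0316] r 0.0994 board-angle [160.95051534 140.32403471 116.25980732  92.19557992  68.13135253
  44.06712513]
[[0.5973, 0.0174], [0.609, -0.0164], [0.6066, -0.058], [0.5874, -0.095], [0.5548, -0.121], [0.5144, -0.1315]]
```

View pics/o.png

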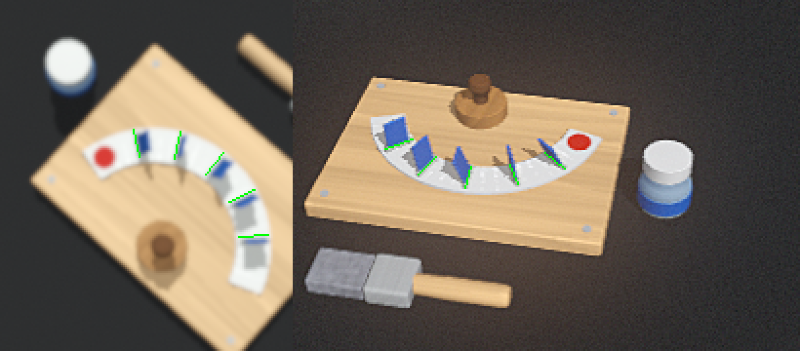

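Call:
servo_tool(motion=[[-30, -26, 0, 0, 0], [-64, -55, 0, 0.05, 0], [-100, -87, 0, 0.1, 0], [-136, -118, 0, 0.15, 0], [-172, -149, 0, 0.2, 0], [-208, -180, 0, 0.24, 0], [-244, -212, 0, 0.24, 0], [-280, -243, 0, 0.24, 0], [-316, -274, 0, 0.24, 0], [-352, -305, 0, 0.24, 0]])

```text
time_s: 2.4
position: [0.4413, 0.2568, 0.2317]
eef_rot: [[-0.868, 0.497, 0.001], [0.497, 0.868, 0.001], [-0.0, 0.001, -1.0]]
wrist_force: [0.5, 0.8, 0.3]
opening: -0.002
grasp_force: 0.0
```

Run:
```python
from fit import *
o=robot.observe();R=np.array(o["eef_rot"]);p=np.array(o["position"]);print(p.round(4),R.round(3).tolist(),np.round(o["joint_pos"],0),o["wrist_force"],o["opening"])
print((R.T@(np.array([.597,.0175,.13])-p)*1000).round(1))
```

```text
[0.4413 0.2568 0.2317] [[-0.868, 0.497, 0.001], [0.497, 0.868, 0.001], [-0.0, 0.001, -1.0]] [-50.  12.  14. 112.  -3.  56.  27.] [0.47826965 0.79526588 0.34099679] -0.0015468231290883064
[-253.9 -130.5  101.6]
```

Call:
servo_tool(motion=[[-40, -20, 0, 0, 0], [-80, -40, 0, 0, 0], [-120, -60, 0, 0, 0], [-160, -80, 10, 0, 0], [-195, -100, 30, 0, 0], [-225, -115, 50, 0, 0], [-245, -126, 75, 0, 0], [-254, -130, 102, 0, 0], [-254, -130, 102, 0, 0]])

```text
time_s: 3.3
position: [0.5945, 0.0174, 0.1261]
eef_rot: [[-0.867, 0.499, -0.006], [0.499, 0.867, -0.002], [0.004, -0.004, -1.0]]
wrist_force: [-0.9, 0.2, -0.7]
opening: -0.002
grasp_force: 0.0
```

Run:
```python
from fit import *
o=robot.observe();R=np.array(o["eef_rot"]);p=np.array(o["position"]);print(p.round(4),R.round(4).tolist(),np.round(o["joint_pos"],0),o["wrist_force"],o["opening"])
s=robot.snapshot("scene");save(s,"sc1")
a=s["frame"][120:340,180:440,::-1];b=robot.snapshot("wrist")["frame"][::2,::2,::-1]
a=cv2.resize(a,None,fx=1.8,fy=1.8);b=cv2.copyMakeBorder(b,0,a.shape[0]-240,0,0,cv2.BORDER_CONSTANT)
cv2.imwrite("pics/v1.png",np.hstack([a,b]))
print((R.T@(np.array([.597,.0175,.028])-p)*1000).round(1))
```

```text
[0.5945 0.0174 0.1261] [[-0.8665, 0.4991, -0.0057], [0.4991, 0.8666, -0.0019], [0.004, -0.0045, -1.0]] [-23.  28.  20. 107. -12.  48.  63.] [-0.94422399  0.19991523 -0.71031623] -0.0015844070201547758
[-2.5  1.8 98. ]
```

View pics/v1.png

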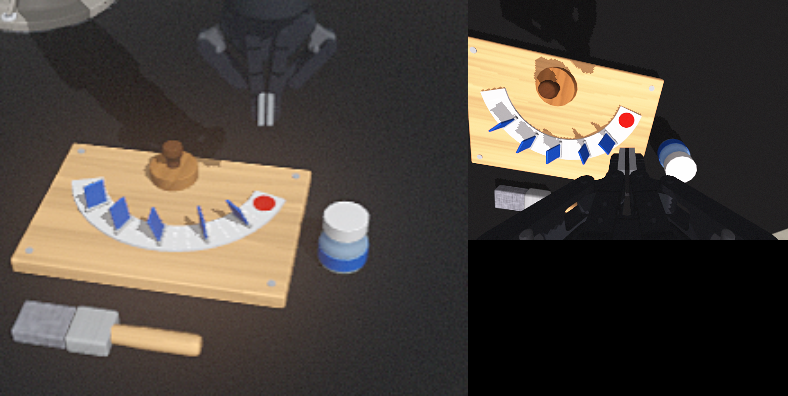

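Call:
servo_tool(motion=[[0, 0, 20, 0, 0], [-1, 1, 40, 0, 0], [-2, 1, 60, 0, 0], [-2, 2, 78, 0, 0], [-2, 2, 78, 0, 0], [-2, 2, 78, 0, 0]])

```text
time_s: 4.0
position: [0.5998, 0.0212, 0.0528]
eef_rot: [[-0.869, 0.496, 0.002], [0.496, 0.869, 0.001], [-0.001, 0.001, -1.0]]
wrist_force: [0.1, 0.4, -0.1]
opening: -0.001
grasp_force: 0.0
```

Run:
```python
from fit import *
for i in range(2):
    s=robot.snapshot("scene")
    o=robot.observe();R=np.array(o["eef_rot"]);p=np.array(o["position"]);print(p.round(4),R.round(4).tolist(),o["wrist_force"])
print((R.T@(np.array([.5965,.0175,.028])-p)*1000).round(1))
w=atz(s,[326.4,232.4],.021);print(proj(s,[[.5965,.0175,p[2]],p]))
```

```text
[0.6001 0.021  0.0531] [[-0.8684, 0.4959, 0.0025], [0.4959, 0.8684, 0.0007], [-0.0018, 0.0018, -1.0]] [ 0.52888908 -0.25537029 -0.15338695]
[0.6002 0.0207 0.0531] [[-0.8682, 0.4962, 0.0028], [0.4962, 0.8682, 0.0006], [-0.0021, 0.0019, -1.0]] [-0.01083221  0.07694393  0.66457516]
[ 1.7 -4.7 25.1]
[[326.65846756 218.92082095]
 [329.28334719 219.46475311]]
```

Call:
servo_tool(motion=[[1, -2, 10, 0, 0], [2, -4, 20, 0, 0], [2, -5, 24, 0, 0], [2, -5, 24, 0, 0], [2, -5, 24, 0, 0], [2, -5, 24, 0, 0]])

```text
time_s: 4.7
position: [0.5951, 0.0168, 0.0274]
eef_rot: [[-0.868, 0.497, 0.0], [0.497, 0.868, 0.0], [-0.0, 0.0, -1.0]]
wrist_force: [-0.1, -0.6, 0.5]
opening: -0.001
grasp_force: 0.0
```

Run:
```python
from fit import *
o=robot.observe();R=np.array(o["eef_rot"]);p=np.array(o["position"]);print(p.round(4),R.round(4).tolist(),o["wrist_force"])
C=np.array([.5105,-.0318]);a0=np.arctan2(*(np.array([.5965,.0175])-C)[::-1])
# whole path per 5mm, tool-frame shifts from here (flat)
for d in range(0,260,8):
    a=a0-d/100; q=np.r_[C+.1*np.array([np.cos(a),np.sin(a)]),.028]; print(d,(R.T@(q-p)*1000).round(1))
```

```text
[0.5951 0.0168 0.0274] [[-0.8679, 0.4968, 0.0003], [0.4968, 0.8679, 0.0001], [-0.0003, 0.0002, -1.0]] [-0.06878562 -0.64378537  0.47868937]
0 [-1.3  2.1 -0.6]
8 [-8.  -2.3 -0.6]
16 [-14.4  -7.1  -0.6]
24 [-20.4 -12.4  -0.6]
32 [-25.9 -18.2  -0.6]
40 [-30.9 -24.5  -0.6]
48 [-35.4 -31.1  -0.6]
56 [-39.4 -38.   -0.6]
64 [-42.8 -45.2  -0.6]
72 [-45.6 -52.7  -0.6]
80 [-47.8 -60.4  -0.6]
88 [-49.4 -68.2  -0.6]
96 [-50.4 -76.2  -0.6]
104 [-50.7 -84.2  -0.6]
112 [-50.4 -92.2  -0.6]
120 [ -49.4 -100.1   -0.6]
128 [ -47.9 -107.9   -0.6]
136 [ -45.7 -115.6   -0.6]
144 [ -42.8 -123.1   -0.6]
152 [ -39.4 -130.3   -0.6]
160 [ -35.5 -137.3   -0.6]
168 [ -31.  -143.9   -0.6]
176 [ -25.9 -150.1   -0.6]
184 [ -20.4 -155.9   -0.6]
192 [ -14.5 -161.3   -0.6]
200 [  -8.1 -166.1   -0.6]
208 [  -1.4 -170.4   -0.6]
216 [   5.7 -174.2   -0.6]
224 [  13.  -177.4   -0.6]
232 [  20.6 -180.    -0.6]
240 [  28.3 -182.    -0.6]
248 [  36.2 -183.3   -0.6]
256 [  44.2 -184.1   -0.6]
```

Call:
servo_tool(motion=[[-5, 0, -1, 0, 0], [-8, -2, -1, 0, 0], [-11, -5, -1, 0, 0], [-14, -7, -1, 0, 0], [-17, -10, -1, 0, 0], [-20, -12, -1, 0, 0], [-23, -15, -1, 0, 0], [-26, -18, -1, 0, 0], [-28, -21, -1, 0, 0], [-31, -24, -1, 0, 0]])

```text
time_s: 5.7
position: [0.6099, -0.0197, 0.0284]
eef_rot: [[-0.868, 0.497, 0.0], [0.497, 0.868, -0.0], [-0.0, 0.0, -1.0]]
wrist_force: [0.2, 0.0, 0.3]
opening: 0.002
grasp_force: 0.4
```

```bash
cat > nx.py <<'E'
from fit import *
import sys
s=robot.snapshot("scene")
o=robot.observe();R=np.array(o["eef_rot"]);p=np.array(o["position"]);print(p.round(4),np.round(o["wrist_force"],1),o["time_s"])
C=np.array([.5105,-.0318]);a0=np.arctan2(*(np.array([.5965,.0175])-C)[::-1])
ac=np.arctan2(*(p[:2]-C)[::-1]);print("arc",round((a0-ac)*100,1),"r",np.linalg.norm(p[:2]-C).round(4))
for d in range(0,60,4):
    a=ac-d/100; q=np.r_[C+.1*np.array([np.cos(a),np.sin(a)]),.028]; print(d,(R.T@(q-p)*1000).round(1))
cv2.imwrite(f"pics/{sys.argv[1]}.png",cv2.resize(s["frame"][120:300,180:400,::-1],None,fx=2.5,fy=2.5))
E
python3 nx.py n1
```

```text
[ 0.6101 -0.021   0.0284] [-0.1  0.   0.4] 5.75
arc 41.2 r 0.1002
0 [ 0.2 -0.1  0.4]
4 [-2.1 -3.4  0.4]
8 [-4.3 -6.8  0.5]
12 [ -6.3 -10.2   0.5]
16 [ -8.2 -13.8   0.5]
20 [ -9.9 -17.4   0.5]
24 [-11.5 -21.    0.5]
28 [-12.9 -24.8   0.5]
32 [-14.2 -28.6   0.5]
36 [-15.4 -32.4   0.5]
40 [-16.3 -36.3   0.5]
44 [-17.2 -40.2   0.5]
48 [-17.8 -44.1   0.5]
52 [-18.4 -48.1   0.5]
56 [-18.7 -52.1   0.5]
```

View pics/n1.png

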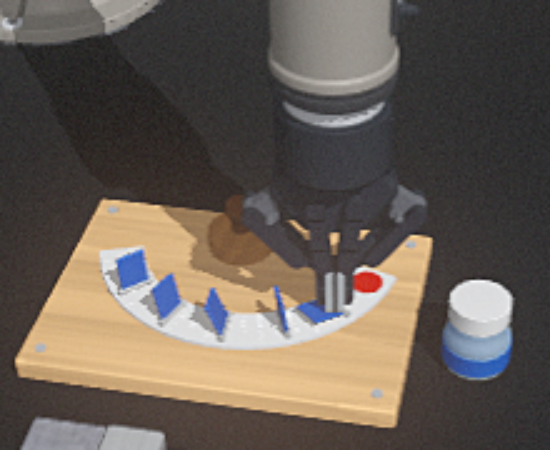

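The picture shows the fingertips (around 335,290) on the strip, with leaf 1 nearly flat under them and leaves 2–5 still standing.

Call:
servo_tool(motion=[[-2, -3, 1, 0, 0], [-4, -7, 1, 0, 0], [-6, -10, 1, 0, 0], [-8, -14, 1, 0, 0], [-10, -17, 1, 0, 0], [-11, -21, 1, 0, 0], [-13, -25, 1, 0, 0], [-14, -29, 1, 0, 0], [-15, -32, 1, 0, 0], [-16, -36, 1, 0, 0]])

```text
time_s: 6.75
position: [0.6062, -0.0583, 0.0274]
eef_rot: [[-0.868, 0.496, 0.001], [0.496, 0.868, 0.0], [-0.0, 0.001, -1.0]]
wrist_force: [0.2, 1.7, 0.9]
opening: -0.0
grasp_force: 0.7
```

```bash
python3 nx.py n2
```

```text
[ 0.6058 -0.0597  0.0275] [ 0.5 -0.7  0.7] 6.8
arc 80.6 r 0.0993
0 [-0.7  0.2 -0.5]
4 [-1.6 -3.7 -0.5]
8 [-2.3 -7.7 -0.5]
12 [ -2.8 -11.6  -0.5]
16 [ -3.2 -15.6  -0.5]
20 [ -3.4 -19.6  -0.5]
24 [ -3.5 -23.6  -0.5]
28 [ -3.4 -27.6  -0.5]
32 [ -3.1 -31.6  -0.5]
36 [ -2.7 -35.6  -0.5]
40 [ -2.1 -39.5  -0.5]
44 [ -1.4 -43.5  -0.5]
48 [ -0.5 -47.4  -0.5]
52 [  0.6 -51.2  -0.5]
56 [  1.8 -55.   -0.5]
```

View pics/n2.png

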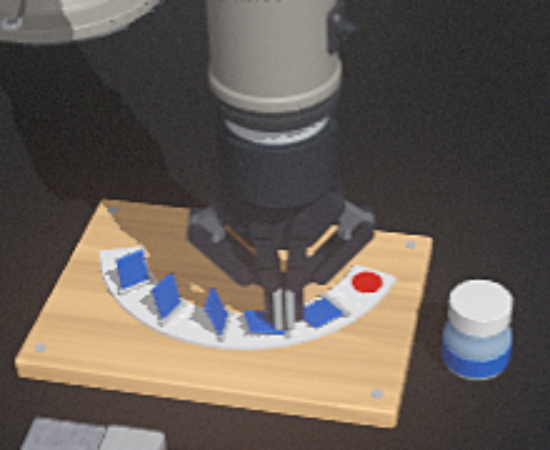

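Leaf 1 (around 322,312) is flat and leaf 2 (around 262,322) is going down; leaves 3–5 stand and the board hasn't moved.

Call:
servo_tool(motion=[[-2, -4, 0, 0, 0], [-2, -8, 0, 0, 0], [-3, -12, 0, 0, 0], [-3, -16, 0, 0, 0], [-3, -20, 0, 0, 0], [-3, -24, 0, 0, 0], [-3, -28, 0, 0, 0], [-3, -32, 0, 0, 0], [-3, -36, 0, 0, 0], [-2, -40, 0, 0, 0]])

```text
time_s: 7.8
position: [0.5884, -0.0939, 0.0275]
eef_rot: [[-0.868, 0.496, 0.001], [0.496, 0.868, 0.001], [-0.001, 0.001, -1.0]]
wrist_force: [0.9, 1.4, 0.9]
opening: -0.0
grasp_force: 1.1
```

```bash
python3 nx.py n3
```

```text
[ 0.5877 -0.0948  0.0275] [1.4 0.4 1.1] 7.85
arc 120.5 r 0.0996
0 [-0.4 -0.1 -0.5]
4 [ 0.3 -4.  -0.5]
8 [ 1.2 -7.9 -0.5]
12 [  2.3 -11.8  -0.5]
16 [  3.5 -15.6  -0.5]
20 [  4.8 -19.3  -0.5]
24 [  6.3 -23.   -0.5]
28 [  8.  -26.7  -0.5]
32 [  9.8 -30.3  -0.5]
36 [ 11.7 -33.8  -0.5]
40 [ 13.8 -37.2  -0.5]
44 [ 16.  -40.5  -0.5]
48 [ 18.3 -43.8  -0.5]
52 [ 20.8 -46.9  -0.5]
56 [ 23.4 -50.   -0.5]
```

View pics/n3.png

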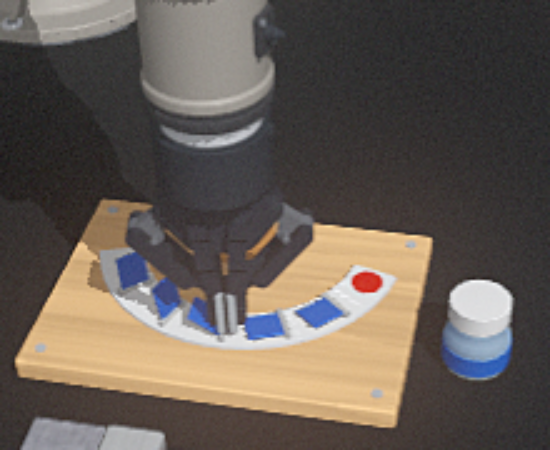

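Leaves 1 and 2 are flat, leaf 3 (around 200,315) is partly folded, and leaves 4 and 5 stand.

Call:
servo_tool(motion=[[0, -4, 0, 0, 0], [1, -8, 0, 0, 0], [2, -12, 0, 0, 0], [3, -16, 0, 0, 0], [5, -19, 0, 0, 0], [6, -23, 0, 0, 0], [8, -27, 0, 0, 0], [10, -30, 0, 0, 0], [12, -34, 0, 0, 0], [14, -37, 0, 0, 0]])

```text
time_s: 8.85
position: [0.5578, -0.1192, 0.0276]
eef_rot: [[-0.868, 0.496, 0.002], [0.496, 0.868, 0.0], [-0.001, 0.001, -1.0]]
wrist_force: [2.9, 1.2, 1.9]
opening: 0.0
grasp_force: 1.1
```

```bash
python3 nx.py n4
```

```text
[ 0.5571 -0.1196  0.0275] [0.6 1.5 0.3] 8.9
arc 160.4 r 0.0994
0 [-0.5 -0.3 -0.5]
4 [ 1.7 -3.6 -0.5]
8 [ 4.1 -6.9 -0.5]
12 [  6.5 -10.   -0.5]
16 [  9.1 -13.1  -0.5]
20 [ 11.8 -16.   -0.5]
24 [ 14.6 -18.9  -0.5]
28 [ 17.6 -21.6  -0.5]
32 [ 20.6 -24.2  -0.5]
36 [ 23.8 -26.7  -0.5]
40 [ 27.  -29.   -0.5]
44 [ 30.3 -31.2  -0.5]
48 [ 33.7 -33.3  -0.5]
52 [ 37.2 -35.3  -0.5]
56 [ 40.8 -37.1  -0.5]
```

Call:
servo_tool(motion=[[2, -4, 0, 0, 0], [4, -7, 0, 0, 0], [6, -10, 0, 0, 0], [9, -13, 0, 0, 0], [12, -16, 0, 0, 0], [15, -19, 0, 0, 0], [18, -22, 0, 0, 0], [21, -24, 0, 0, 0], [24, -27, 0, 0, 0], [27, -29, 0, 0, 0]])

```text
time_s: 9.9
position: [0.52, -0.1312, 0.0275]
eef_rot: [[-0.868, 0.497, 0.002], [0.497, 0.868, -0.0], [-0.002, 0.001, -1.0]]
wrist_force: [2.5, -0.0, 0.8]
opening: 0.003
grasp_force: 1.1
```

```bash
python3 nx.py n5
```

```text
[ 0.5193 -0.1313  0.0275] [1.5 0.4 0.5] 9.95
arc 200.3 r 0.0999
0 [-0.1 -0.1 -0.5]
4 [ 3.3 -2.3 -0.5]
8 [ 6.7 -4.4 -0.5]
12 [10.2 -6.4 -0.5]
16 [13.7 -8.2 -0.5]
20 [17.4 -9.8 -0.5]
24 [ 21.1 -11.3  -0.5]
28 [ 24.8 -12.7  -0.5]
32 [ 28.6 -13.9  -0.5]
36 [ 32.5 -15.   -0.5]
40 [ 36.4 -15.9  -0.5]
44 [ 40.3 -16.6  -0.5]
48 [ 44.3 -17.2  -0.5]
52 [ 48.3 -17.6  -0.5]
56 [ 52.3 -17.9  -0.5]
```

View pics/n5.png

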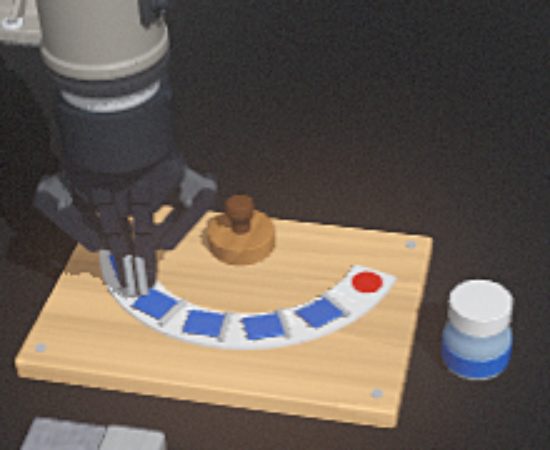

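Leaves 1–4 are flat and leaf 5 is behind the fingers at about (125,270).

Call:
servo_tool(motion=[[3, -2, 0, 0, 0], [7, -4, 0, 0, 0], [10, -6, 0, 0, 0], [14, -8, 0, 0, 0], [17, -10, 0, 0, 0], [21, -11, 0, 0, 0], [25, -13, 0, 0, 0], [29, -14, 0, 0, 0], [32, -15, 0, 0, 0], [36, -16, 0, 0, 0]])

```text
time_s: 10.95
position: [0.4798, -0.1272, 0.0273]
eef_rot: [[-0.868, 0.497, -0.0], [0.497, 0.868, 0.0], [0.0, -0.0, -1.0]]
wrist_force: [0.4, -0.8, -0.2]
opening: 0.001
grasp_force: 0.0
```

Call:
servo_tool(motion=[[0, 0, -8, 0, 0], [0, 0, -20, 0, 0], [0, 0, -40, 0, 0], [0, 0, -70, 0, 0], [0, 0, -100, 0, 0], [-10, 30, -120, 0, 0], [-20, 60, -130, 0, 0], [-20, 90, -140, 0, 0], [-20, 120, -140, 0, 0], [-20, 150, -140, 0, 0]])

```text
time_s: 11.95
position: [0.5731, -0.006, 0.1691]
eef_rot: [[-0.868, 0.497, 0.002], [0.497, 0.868, 0.0], [-0.002, 0.001, -1.0]]
wrist_force: [-0.0, -0.1, -0.8]
opening: -0.001
grasp_force: 0.0
```

```bash
python3 nx.py n6 | head -1
```

```text
[5.755e-01 2.000e-04 1.688e-01] [2.5 4.1 0.5] 12.0
```

View pics/n6.png

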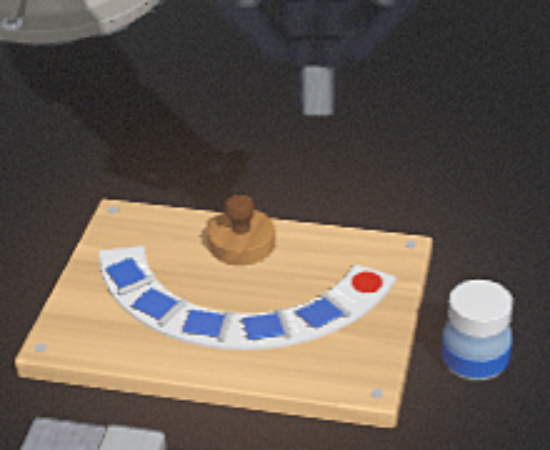

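All five leaves lie flat, nothing else has moved, and the hand is clear.

```bash
python3 -c "
from plant import robot
print(robot.finish_job())"
```

```text
the job is handed in; nothing more can be done
None
```

I folded the five leaves flat in order from the red spot and handed the job in at about 12 s, with no verdict returned; the last picture shows all five flat, the board, stamp and jar unmoved (the brush only partly in view), and the hand clear.

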